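# Measure out and hold the doll's-house chandelier

## Robot

A 6-joint arm with a two-finger parallel gripper is mounted at the origin on the work surface. World frame = base frame: x ahead of the robot, y to its left, z up, the work surface at z = 0. Lengths are in m, angles in rad, forces in N, time in s.
With the tool pointing down it reaches from about 0.425 to 0.95 m from the base axis. Payload 3.5 kg.
Tool frame: the origin (TCP) lies at the very end of the fingers, on their centre line; the grasp point (between the pads) lies 19 mm behind it; z points along the fingers, y is the line along which they close (so a half turn about z gives the same grasp; the last joint's range is limited). The gripper opens to 85 mm and grips with 20 to 120 N. Pads are 22 mm wide; open, the fingers measure 114 mm over their backs; the gripper's body (76 mm by 85 mm) begins 54 mm behind the grasp point. The pads swing forward as they close: fully open they stand 13 mm farther back than shut.
Start: joints at [1.185, 0.286, 1.577, -0, 1.279, -0.15], TCP at [0.158, 0.656, 0.231] pointing down, gripper open.
Joint ranges: [-2.77, 2.77], [-0.9, 2.22], [0.21, 2.48], [-1.53, 4.67], [0.24, 2.81], [-2.84, 2.84]. Speed limits (rad/s): [2.79, 2.79, 3.14, 3.14, 3.14, 3.14].

## Interface

Orientations are given as a unit quaternion [x, y, z, w].
In Python, from plant import ctrl gives the robot as it stands.
- The arm moves only by the tool pendant, called after "Request:" as name(argument=value, ...) on one line, values as JSON. Schema: {"type":"object","properties":{"increments":{"type":"object","properties":{"tx":{"type":"array","items":{"type":"number"},"minItems":1,"maxItems":10},"ty":{"type":"array","items":{"type":"number"},"minItems":1,"maxItems":10},"tz":{"type":"array","items":{"type":"number"},"minItems":1,"maxItems":10},"wx":{"type":"array","items":{"type":"number"},"minItems":1,"maxItems":10},"wy":{"type":"array","items":{"type":"number"},"minItems":1,"maxItems":10},"wz":{"type":"array","items":{"type":"number"},"minItems":1,"maxItems":10},"aperture":{"type":"array","items":{"type":"number"},"minItems":1,"maxItems":10}},"additionalProperties":false,"required":["tx","ty","tz","wx","wy","wz","aperture"]},"clamp_n":{"type":"number"},"only":{"type":"string"},"quiet":{"type":"boolean"},"lines":{"type":"string"}},"required":["increments"],"additionalProperties":false}. increments is an object with one list for each field, all of the same length, 1 to 10, a row being the entries at one place: tx, ty, tz (the shift in units of 5 mm), wx, wy, wz (a rotation vector in rad), aperture (the opening from 0.0 (shut) to 1.0 (fully open)); each row is the pose to reach, as a shift and turn from the pose commanded when the call began, along the tool's axes at that moment; what a row does not reach only later rows make up. A row lasts 1/8 s, in which the tool goes at most 0.0625 m and 0.188 rad, less where a joint would pass 70% of its speed; a pose out of reach is approached as far as the arm can. The fingers move at their own pace and stop on an object; clamp_n is the grip in N (left out, the last holds). Time passes only in rows, so rows that do not move let the fingers close. The tool returns the time, the measured TCP pose, the force, the opening and the grip force at its end. only (a regular expression) keeps the lines of the reply that match it, lines (a string "A,B") keeps lines A to B, and quiet returns only ok. Input that does not fit is refused with a message, and nothing moves.
- ctrl.get_state(): the state, without advancing time (a new reading comes with each control period).
- ctrl.read_camera(name): name is "side" or "top" or "wrist"; returns a dict with "pixels" (480x640x3 uint8, red, green, blue), "camera_matrix" (3x3 intrinsics, pixels), "xyz" and "orientation" of the camera in the world. Camera axes: x right, y down, z forward; pixel columns grow to the right and rows downward; lengths in m; the calibration is good to about 2 mm. A picture is of the moment at which its call begins. There is no depth.
- ctrl.sign_off(): hands the job in; it is judged then, once.
The state is a dict: "time": time; "qpos": joint angles; "dq": joint speeds; "joint_efforts": joint torques, N m; "eef_pos": TCP position; "tcp_rot": TCP orientation; "contact_force": force on the tool from outside, world axes, zero at the start; "wrist_torque": the same for the moment, N m; "opening": opening from 0.0 (shut) to 1.0 (fully open); "finger_force": force on a finger pad.
Only numpy, scipy, OpenCV 4.12 (cv2) and the standard library are available. Lean on these libraries where they do the work, as an engineer would, in place of code of your own. Each camera call takes 0.05 s, during which the arm holds its last target. There are 200 camera calls.

## Task

Pull the tape's end tab out until it stands level with the nose of the little pale wooden marker block and let go of it; the tape locks where it is left. Then lift the model chandelier by its stem off its wooden stand and hold it upright and still in the air with its bottom tip straight above the tab, about 10 cm over the tab's top, ready for a colleague to tie its chain. Finish while still holding it there: do not put it down, leave the tape at the mark, and do not tip the chandelier or disturb the nutcracker, the parcels or the little fir tree.

Things in the scene. Friction and masses are not known exactly. Their poses are not given: they have to be found in the camera images.
- panel: Fixed plank panel 320 x 150 x 10 mm with a 28 mm high skirting at its near end. A self-locking tape measure lies on it: grey case 104 x 40 x 40 mm, top 50 mm over the table, mouth at panel x = -49 mm. Origin: centre of the underside, on the table. x: the way the blade pulls out, away from the robot to within 0.35 rad; y across, z up. It stands left or right of the robot.
- blade (a joint): How far the tape is pulled out, m: 0 fully in, 0.11 the most; grows as the tab moves along the panel's +x. A light return spring (about 2 N) is outdone by a lock of about 5 N of friction: the pull takes up to about 7 N and the tab stays where it is let go.
- tab (a point): Middle of the top of the tape's upright steel end tab, 60 mm above the table. The tab is a plate 12 mm thick along the panel's x, 24 mm wide across it, from 12 to 60 mm above the table, on the panel's centre line at panel x = 5 mm + the blade joint value. At least 43 mm are free between it and the case. The flat blade behind it is 20 mm wide, 17 mm above the table.
- marker: Fixed pale wooden block, 14 mm high, 16 mm along the blade, 35 mm across, on the panel at its +y side, with a pointed nose towards the blade. Origin: under the nose's tip, on the panel's top (10 mm above the table), 35 mm beside the blade's centre line. Axes as the panel's. The tab is level with it when the tab's middle has the same place along the panel's x.
- stand: Fixed turned stand of pale wood, 80 mm high, foot 100 mm across, top 76 mm across, with a round hollow in its top. Origin: centre of its underside, on the table. The chandelier's finial hangs 30 mm deep in the hollow and its hub rests on the rim.
- chandelier: Brass, 167 mm high, 138 mm across, 0.2 to 0.4 kg, balanced. Origin: its lowest point, on its axis, at the start 50 mm above the table; z up the stem. Heights over the origin: finial (24 mm across) 0 to 30 mm, hub (68 mm across) 30 to 54, tops of the six candles, 60 mm off the axis, 86; bare round stem, 14 mm across, 54 to 150; end ball, 18 mm across, at 158. Grip the stem at about 130.
- nutcracker: Red soldier nutcracker figure, 136 mm high, foot 64 mm across; loose, to be left alone. Origin: centre of its underside.
- parcels: Two gift parcels glued one on the other, 85 x 65 x 63 mm; loose, to be left alone. Origin: centre of the underside.
- fir: Little green fir tree, 120 mm high, 68 mm across; loose, to be left alone. Origin: centre of its underside.

How it is judged:
On the way, in this order (a step that is already met when the one before it is completed fails the run):
1. the tape's tab stands level with the marker's nose and has been let go (x of tab in the frame of marker between -0.008 and 0.008 m and contact force between the fingers and panel below 0.2 N), for 0.3 s.
2. the chandelier is lifted clear of its stand, held in the fingers (z of chandelier in the frame of stand above 0.09 m and contact force between the fingers and chandelier above 1 N), for 0.2 s.
At the end, for the whole second after the job is handed in: The tab is within 8 mm of the marker's nose along the tape and nobody touches the tape; the chandelier is held in the fingers alone, its bottom tip within 20 mm sideways of the tab's middle and 65 to 135 mm above the tab's top, within 0.1 rad of upright and still (all of step 1 and z of chandelier in the frame of panel between 0.125 and 0.195 m and horizontal distance between chandelier and tab below 0.02 m and angle between chandelier's own z axis and vertical below 0.1 rad and linear speed of chandelier below 0.02 m/s and angular speed of chandelier below 0.15 rad/s and contact force between the fingers and chandelier above 1 N and contact force between chandelier and panel below 0.1 N and contact force between chandelier and stand below 0.1 N and contact force between chandelier and marker below 0.1 N); the arm keeps its last pose, push and grip.
It fails at once if the chandelier is tipped by more than 0.5 rad (angle between chandelier's own z axis and vertical above 0.5 rad).
It fails at once if the nutcracker, the parcels or the fir tree is moved by more than 20 mm or knocked over (distance of any of nutcracker, parcels, fir from where it was at the start of the episode above 0.02 m or angle between any of nutcracker, parcels, fir's own z axis and vertical above 0.5 rad).
It also fails if it takes over 62 s, if anything falls off the work surface, if the arm or the gripper's body presses on something with over 40 N, if the wrist force passes 120 N, or if a joint passes its speed limit or range.

## Working session

There is one attempt and no reset: what is moved stays moved. The work goes in short steps, Python scripts to look and compute and a tool call to move; the robot and the scene stay as the last step left them, time stands still between calls to the robot, and variables do not carry over. Pictures are saved under pics/ and viewed, at most 10 in all, crops included, and the job is handed in when it is done.

```bash
ls; mkdir -p pics; cat > h.py <<'E'
import numpy as np, cv2
from plant import ctrl
from scipy.spatial.transform import Rotation as R
def shot(n,f=None):
    c=ctrl.read_camera(n)
    if f: cv2.imwrite('pics/'+f,cv2.cvtColor(c['pixels'],cv2.COLOR_RGB2BGR)); np.savez('pics/'+f[:-4],**{k:np.array(v) for k,v in c.items()})
    return c
def ray(c,u,v):
    d=np.linalg.inv(np.array(c['camera_matrix']))@[u,v,1]
    return np.array(c['xyz']),R.from_quat(c['orientation']).as_matrix()@d
def onz(c,u,v,z):
    o,d=ray(c,u,v); return o+d*(z-o[2])/d[2]
def two(c1,p1,c2,p2):
    o1,d1=ray(c1,*p1);o2,d2=ray(c2,*p2)
    s=np.linalg.lstsq(np.c_[d1,-d2],o2-o1,rcond=None)[0]
    a,b=o1+s[0]*d1,o2+s[1]*d2
    return (a+b)/2,np.linalg.norm(a-b)
def proj(c,p):
    q=np.array(c['camera_matrix'])@(R.from_quat(c['orientation']).as_matrix().T@(np.array(p)-c['xyz'])); return q[:2]/q[2]
def load(f): return dict(np.load('pics/'+f+'.npz'))
E
python3 - <<'E'
from h import *
for n in('side','top','wrist'):
    c=shot(n,n+'0.png'); print(n,c['xyz'],R.from_quat(c['orientation']).as_matrix().round(2).tolist(),np.array(c['camera_matrix'])[0,0])
s=ctrl.get_state();print(s)
E
```

```text
pics
plant.py
side [ 0.14708765 -1.05770265  1.03652054] [[0.92, -0.26, 0.3], [-0.4, -0.58, 0.71], [-0.01, -0.77, -0.64]] 603.7591909841719
top [ 0.40688678 -0.00169108  1.51998091] [[0.02, -0.99, 0.14], [-1.0, -0.03, -0.02], [0.02, -0.14, -0.99]] 567.6393977347432
wrist [0.08304695 0.67413604 0.37227536] [[0.23, 0.93, 0.29], [0.97, -0.22, -0.07], [-0.0, 0.29, -0.96]] 416.8838443861054
{'time': 0.15, 'qpos': array([ 1.18500283e+00,  2.87043134e-01,  1.57779974e+00,  6.90133695e-06,
        1.27864308e+00, -1.50003787e-01]), 'dq': array([-0.00149386, -0.00265083, -0.00124694,  0.00088832,  0.00037066,
        0.00094802]), 'joint_efforts': array([-9.95145342e-05, -4.06603360e+01, -2.93141574e+01, -1.99991227e-04,
        4.00397359e-03,  1.75312130e-05]), 'eef_pos': array([0.15746775, 0.65585752, 0.23023315]), 'tcp_rot': array([ 1.17622877e-01,  9.93057885e-01, -9.12008980e-04, -2.53769560e-04]), 'contact_force': array([0.57168683, 0.84493177, 0.14790755]), 'wrist_torque': array([ 0.02298253, -0.01988986,  0.04010567]), 'finger_force': 0.0, 'opening': 0.9985775300218876}
```

View pics/top0.png

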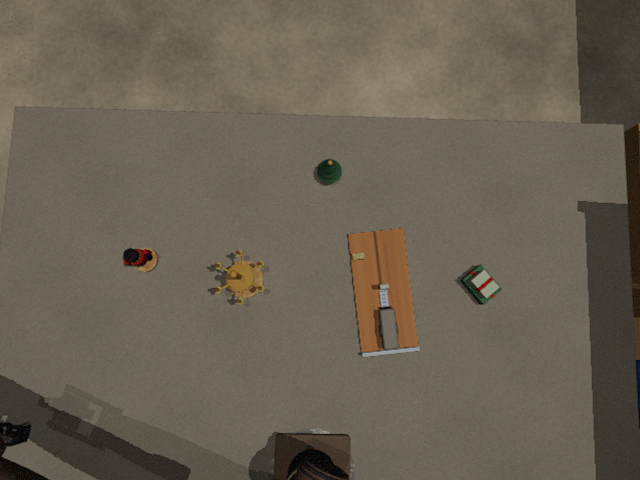

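View pics/side0.png

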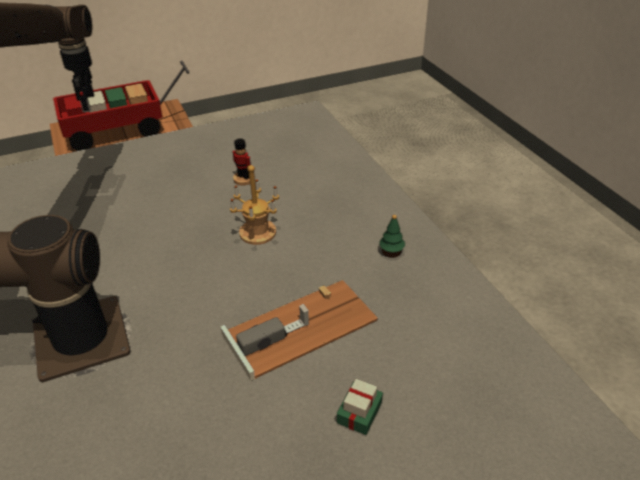

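The top view shows the panel with corners at about (348,234), (404,229), (419,350) and (362,356). The marker is at (358,256), the tab at (384,287) and the chandelier ball at (236,275). The side view shows the tab top at about (304,308), the marker at (325,292) and the chandelier ball at (253,169).

```bash
python3 - <<'E'
from h import *
t,s=load('top0'),load('side0')
for n,a,b in(('ball',(236,275),(253,169)),('tabtop',(384,287),(304,308))): print(n,two(t,a,s,b))
hsv=cv2.cvtColor(t['pixels'],cv2.COLOR_RGB2HSV)
for nm,p in(('panel',(395,250)),('marker',(358,256)),('tab',(384,287)),('bladewhite',(384,298)),('floor',(300,220))): print(nm,hsv[p[1],p[0]],t['pixels'][p[1],p[0]])
for p in((348,234),(404,229),(419,350),(362,356)): print(onz(t,*p,.01))
print('marker',onz(t,363,256,.02),'tab',onz(t,384,287,.06))
out=[cv2.resize(cv2.cvtColor(t['pixels'][225:360,340:430],cv2.COLOR_RGB2BGR),None,fx=4,fy=4,interpolation=2),
cv2.resize(cv2.cvtColor(s['pixels'][270:390,210:310+70],cv2.COLOR_RGB2BGR),(425,300)),]
im=np.zeros((540,785,3),np.uint8);im[:540,:360]=out[0];im[:300,360:785]=out[1]
cv2.imwrite('pics/crop.png',im)
E
```

```text
ball (array([0.48674457, 0.18381246, 0.21019927]), np.float64(0.005359569815388521))
tabtop (array([ 0.4739378 , -0.17501962,  0.05810012]), np.float64(0.0035153986459737505))
panel [ 14 158 140] [140  93  53]
marker [ 22 109 148] [148 132  85]
tab [ 43  20 154] [149 154 142]
bladewhite [105   9 114] [110 112 114]
floor [ 16  50 113] [113 103  91]
[ 0.61372608 -0.08179014  0.01      ]
[ 0.63147889 -0.23253743  0.01      ]
[ 0.31255474 -0.27373192  0.01      ]
[ 0.29368036 -0.12465351  0.01      ]
marker [ 0.55450537 -0.1222778   0.02      ] tab [ 0.47216153 -0.17429835  0.06      ]
```

View pics/crop.png

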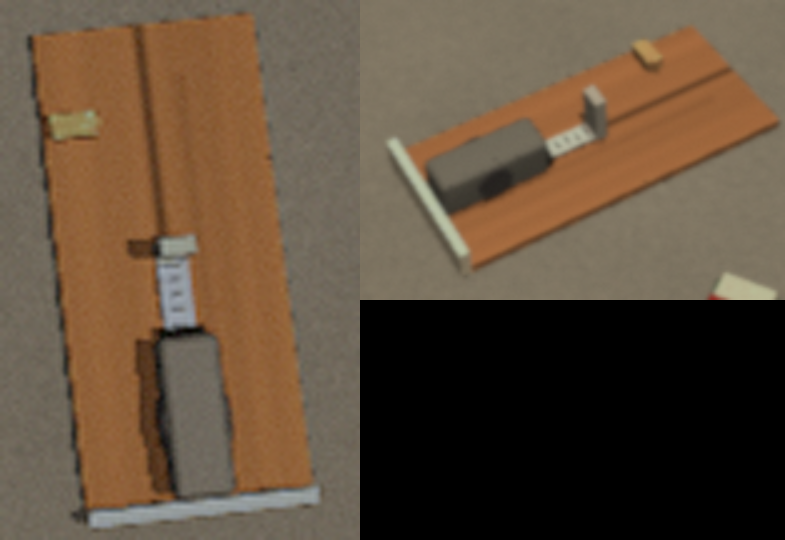

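The crops show the tab top at about (384.5,286.5) and the marker nose at about (365,255.5) in the top view, with the panel yawed about 0.13 rad. I'm moving over the tape by a high waypoint.

The rows are not in the units I measure in: shifts go in units of 5 mm. I convert before sending: -0.733 m is -146.6, -0.485 m is -97.

Request:
pendant(increments={"tx": [0, -66.4, -66.4, -66.4, -66.4, -66.4, -66.4, -97, -97, -97], "ty": [0, -26.4, -26.4, -26.4, -26.4, -26.4, -26.4, -146.6, -146.6, -146.6], "tz": [-10, -30, -30, -30, -30, -30, -30, -20, -20, -20], "wx": [0, 0, 0, 0, 0, 0, 0, 0, 0, 0], "wy": [0, 0, 0, 0, 0, 0, 0, 0, 0, 0], "wz": [0, 0, 0, 0, 0, 0, 0, -0.37, -0.37, -0.37], "aperture": [1, 1, 1, 1, 1, 1, 1, 1, 1, 1]})

```text
time: 1.4
eef_pos: [0.452, 0.2628, 0.3657]
tcp_rot: [-0.068, 0.998, -0.0, -0.0]
contact_force: [1.3, -0.9, 0.2]
opening: 1.002
finger_force: 0.0
```

```bash
python3 - <<'E'
from h import *
c=shot('wrist','w1.png'); print(proj(c,[.487,.184,.21]))
E
```

```text
[203.3205895  244.79120152]
```

Request:
pendant(increments={"tx": [10.2, 10.2, 10.2, 10.2, 10.2, 10.2, 10.2, 10.2, 10.2], "ty": [-86, -86, -86, -86, -86, -86, -86, -86, -86], "tz": [7, 7, 7, 7, 7, 7, 7, 7, 7], "wx": [0, 0, 0, 0, 0, 0, 0, 0, 0], "wy": [0, 0, 0, 0, 0, 0, 0, 0, 0], "wz": [0, 0, 0, 0, 0, 0, 0, 0, 0], "aperture": [1, 1, 1, 1, 1, 1, 1, 1, 1]})

```text
time: 2.58
eef_pos: [0.459, -0.1681, 0.3311]
tcp_rot: [-0.067, 0.998, 0.0, -0.0]
contact_force: [-0.5, 0.8, 0.4]
opening: 0.996
finger_force: 0.0
```

```bash
python3 - <<'E'
from h import *
c=shot('wrist','w2.png'); print(ctrl.get_state()['eef_pos'])
for p in([.473,-.175,.06],[.555,-.122,.024]):print(proj(c,p))
a=load('w1');b=load('w2')
bgr=lambda i:cv2.cvtColor(i,cv2.COLOR_RGB2BGR)
im=np.vstack([cv2.resize(bgr(a['pixels']),(400,300)),cv2.resize(bgr(b['pixels']),(400,300))])
im=cv2.resize(np.hstack([im[:300],im[300:]]),(800,300)); im2=np.zeros((600,800,3),np.uint8);im2[:300]=im
cv2.imwrite('pics/w12.png',im)
E
```

```text
[ 0.459218   -0.16743052  0.33132707]
[304.31836318 198.04209449]
[341.4139348  266.46002156]
```

View pics/w12.png

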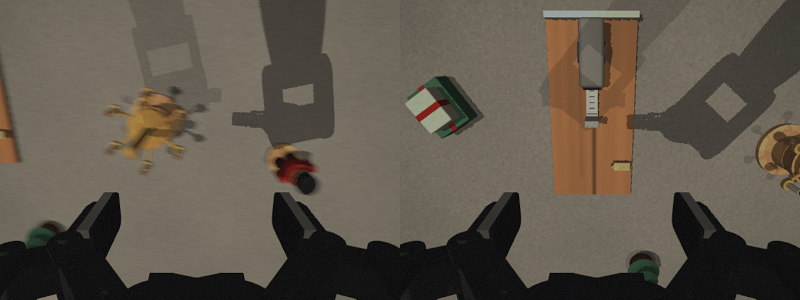

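The right half (w2) shows the tab at about full-frame pixel (307,195) and the marker at (355,267). The panel is square with the tool. Next I zoom in and measure.

```bash
python3 - <<'E'
from h import *
b=load('w2')
cv2.imwrite('pics/w2c.png',cv2.resize(cv2.cvtColor(b['pixels'][130:320,230:390],cv2.COLOR_RGB2BGR),None,fx=3,fy=3,interpolation=2))
hsv=cv2.cvtColor(b['pixels'],cv2.COLOR_RGB2HSV)
for r in range(220,310,15):
    m=np.where((hsv[r,:,1]>130)&(hsv[r,:,0]<20))[0]; m=m[(m>230)&(m<390)]
    l,rr=onz(b,m[0],r,.01),onz(b,m[-1],r,.01); print(r,m[0],m[-1],l[:2],rr[:2],np.linalg.norm(l-rr))
E
```

```text
220 243 371 [ 0.51888349 -0.24131078] [ 0.49911801 -0.09531901] 0.1473237027767536
235 244 371 [ 0.53676189 -0.23862511] [ 0.51693818 -0.09216753] 0.1477931051404845
250 245 370 [ 0.55504107 -0.23587923] [ 0.5353157  -0.09011185] 0.1470959511559825
265 246 369 [ 0.57373465 -0.23307109] [ 0.55410979 -0.08800957] 0.14638299360592394
280 246 369 [ 0.59301817 -0.23139114] [ 0.57317341 -0.08466589] 0.14806118803306847
295 247 368 [ 0.6125858  -0.22846583] [ 0.59284248 -0.08245169] 0.14734288818830785
```

View pics/w2c.png

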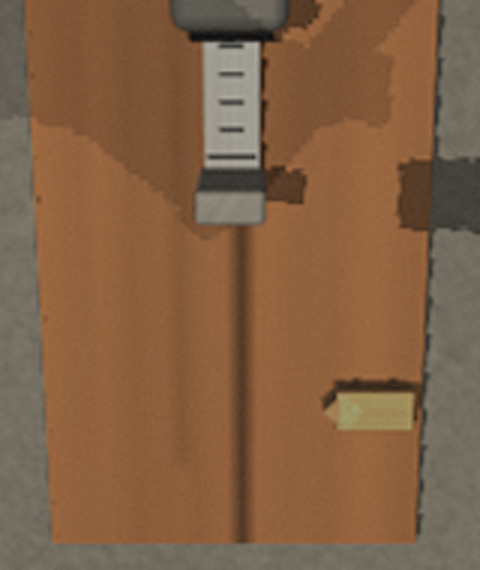

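The crop puts the tab's top face centre at (307.0,199.3) and the nose tip at (337.7,266) in the full wrist image.

```bash
python3 - <<'E'
from h import *
b,t,s=load('w2'),load('top0'),load('side0')
tab=onz(b,307,199.3,.06);nose=onz(b,337.7,266,.024)
print('tab',tab,two(t,(384.5,286.5),b,(307,199.3)),two(s,(304,308),b,(307,199.3)));print('nose',nose,two(t,(364.5,255.5),b,(337.7,266)))
L,Rr=onz(b,243,220,.01),onz(b,247,295,.01);r1,r2=onz(b,371,220,.01),onz(b,368,295,.01)
a=[np.arctan2(*(q-p)[[1,0]]) for p,q in((L,Rr),(r1,r2))];print(a)
yaw=np.mean(a);ux=np.array([np.cos(yaw),np.sin(yaw),0]);uy=np.array([-ux[1],ux[0],0])
print('pull',(nose-tab)@ux,'side',(nose-tab)@uy)
st=ctrl.get_state();M=R.from_quat(st['tcp_rot']).as_matrix();g=tab-st['eef_pos'];g[2]=.034-st['eef_pos'][2]
print('tool move',M.T@g,'pull tool',M.T@((nose-tab)@ux*ux),M.round(3).tolist())
E
```

```text
tab [ 0.47392235 -0.17214665  0.06      ] (array([ 0.47222246, -0.17325591,  0.07122535]), np.float64(0.0024324047239221037)) (array([ 0.47599608, -0.17217793,  0.05448791]), np.float64(0.0017010610318871943))
nose [ 0.55501211 -0.12633901  0.024     ] (array([ 0.55575684, -0.12609512,  0.02201786]), np.float64(4.313458897913027e-05))
[np.float64(0.1362335042537964), np.float64(0.13643584048150884)]
pull 0.0865631598514133 side 0.034361446010683694
tool move [-0.0139323  -0.0068096   0.29732367] pull tool [-8.65630787e-02  1.18507736e-04  1.15204843e-06] [[-0.991, -0.135, -0.0], [-0.135, 0.991, 0.001], [-0.0, 0.001, -1.0]]
```

Measurements agree: the nose is 34.4 mm to the side (35 given), and the pull is 86.6 mm. I'm going down and gripping the tab.

Scaled: 0.3 m is 60, 0.28 m is 56.

Request:
pendant(increments={"tx": [-2.8, -2.8, -2.8, -2.8, -2.8, -2.8, -2.8], "ty": [-1.4, -1.4, -1.4, -1.4, -1.4, -1.4, -1.4], "tz": [12, 24, 36, 48, 56, 60, 60], "wx": [0, 0, 0, 0, 0, 0, 0], "wy": [0, 0, 0, 0, 0, 0, 0], "wz": [0, 0, 0, 0, 0, 0, 0], "aperture": [1, 1, 1, 1, 0.7, 0.6, 0.5]}, clamp_n=40)

```text
time: 3.5
eef_pos: [0.4731, -0.1711, 0.03]
tcp_rot: [-0.068, 0.998, 0.001, -0.002]
contact_force: [-0.1, 0.7, 0.7]
opening: 0.497
finger_force: 0.0
```

Request:
pendant(increments={"tx": [0, 0, 0, 0, 0], "ty": [0, 0, 0, 0, 0], "tz": [0, 0, 0, 0, 0], "wx": [0, 0, 0, 0, 0], "wy": [0, 0, 0, 0, 0], "wz": [0, 0, 0, 0, 0], "aperture": [0, 0, 0, 0, 0]}, clamp_n=40)

```text
time: 4.12
eef_pos: [0.4753, -0.1736, 0.033]
tcp_rot: [-0.067, 0.998, -0.0, 0.001]
contact_force: [0.8, 2.4, 6.6]
opening: 0.273
finger_force: 41.8
```

Scaled: -0.0865 m is -17.3, -0.08 m is -16.

Request:
pendant(increments={"tx": [-2, -5, -8, -11, -14, -16, -17.3, -17.3, -17.3], "ty": [0, 0, 0, 0, 0, 0, 0, 0, 0], "tz": [0, 0, 0, 0, 0, 0, 0, 0, 0], "wx": [0, 0, 0, 0, 0, 0, 0, 0, 0], "wy": [0, 0, 0, 0, 0, 0, 0, 0, 0], "wz": [0, 0, 0, 0, 0, 0, 0, 0, 0], "aperture": [0, 0, 0, 0, 0, 0, 0, 0, 0]})

```text
time: 5.25
eef_pos: [0.5598, -0.1623, 0.033]
tcp_rot: [-0.067, 0.998, -0.0, -0.0]
contact_force: [-3.1, -0.5, 8.3]
opening: 0.267
finger_force: 42.1
```

```bash
python3 - <<'E'
from h import *
shot('top','top2.png');shot('side','side2.png')
E
```

Request:
pendant(increments={"tx": [0, 0, 0, 0, 0, 0, 0, 0, 8, 8], "ty": [0, 0, 0, 0, 0, 0, 0, 0, 0, 0], "tz": [0, 0, 0, -8, -20, -32, -44, -54, -56, -56], "wx": [0, 0, 0, 0, 0, 0, 0, 0, 0, 0], "wy": [0, 0, 0, 0, 0, 0, 0, 0, 0, 0], "wz": [0, 0, 0, 0, 0, 0, 0, 0, 0, 0], "aperture": [0.5, 0.5, 0.5, 0.5, 0.5, 0.8, 1, 1, 1, 1]})

```text
time: 6.6
eef_pos: [0.5193, -0.1675, 0.3132]
tcp_rot: [-0.067, 0.998, -0.001, 0.001]
contact_force: [0.2, -0.9, 0.6]
opening: 0.998
finger_force: 0.0
```

Request:
pendant(increments={"tx": [0], "ty": [0], "tz": [0], "wx": [0], "wy": [0], "wz": [0], "aperture": [1]})

```text
time: 6.72
eef_pos: [0.52, -0.167, 0.3107]
tcp_rot: [-0.067, 0.998, 0.0, -0.0]
contact_force: [0.2, 0.4, -0.5]
opening: 1.003
finger_force: 0.0
```

```bash
python3 - <<'E'
from h import *
c=shot('wrist','w3.png')
p=proj(c,[.5597,-.160,.06]);q=proj(c,[.555,-.126,.024]);print(p,q)
u,v=int(p[0]),int(p[1])
cv2.imwrite('pics/w3c.png',cv2.resize(cv2.cvtColor(c['pixels'][v-60:v+90,u-75:u+75],cv2.COLOR_RGB2BGR),None,fx=4,fy=4,interpolation=2));print(u-75,v-60)
E
```

```text
[314.77687948 229.69944323] [346.90563246 220.01125002]
239 169
```

View pics/w3c.png

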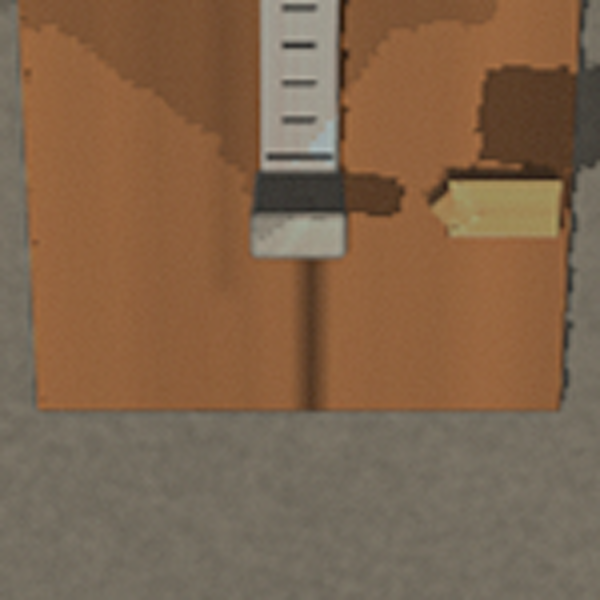

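The crop shows the tab top centre at full-frame (313.75,227.5) and the nose tip at (346.25,219.5).

```bash
python3 - <<'E'
from h import *
c=load('w3');tab=onz(c,313.75,227.5,.06);n=onz(c,346.25,219.5,.024)
ux=np.array([np.cos(.1363),np.sin(.1363),0]);print(tab,n,'residual',(tab-n)@ux, (tab-[.55501,-.12634,.024])@ux)
E
```

```text
[ 0.55760423 -0.16130383  0.06      ] [ 0.55453687 -0.12678121  0.024     ] residual -0.001651968623540005 -0.0021806623885187253
```

Request:
pendant(increments={"tx": [0, 4.4, 4.4, 4.4, 4.4, 4.4, 4.4, 4.4, 4.4, 4.4], "ty": [0, 12, 24, 36, 48, 60, 68, 71.4, 71.4, 71.4], "tz": [-12, -12, -12, -12, -12, -12, -12, -12, -12, -12], "wx": [0, 0, 0, 0, 0, 0, 0, 0, 0, 0], "wy": [0, 0, 0, 0, 0, 0, 0, 0, 0, 0], "wz": [0, 0, 0, 0, 0, 0, 0, 0, 0, 0], "aperture": [1, 1, 1, 1, 1, 1, 1, 1, 1, 1]})

```text
time: 8.02
eef_pos: [0.4509, 0.1828, 0.371]
tcp_rot: [-0.066, 0.998, -0.0, -0.0]
contact_force: [0.3, -0.8, -0.1]
opening: 1.0
finger_force: 0.0
```

```bash
python3 - <<'E'
from h import *
c=shot('wrist','w4.png')
print(proj(c,[.487,.184,.217]),proj(c,[.487,.184,.18]),proj(c,[.487,.184,.104]))
E
```

```text
[308.39546816 260.59010898] [308.98894123 245.00351343] [309.89755467 221.1402732 ]
```

View pics/w4.png

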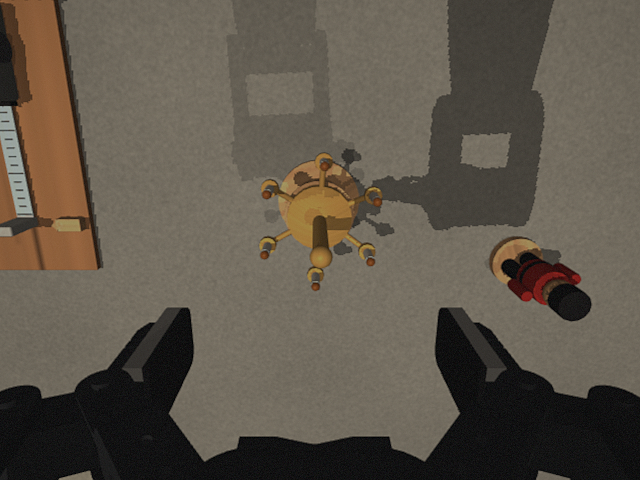

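The wrist view shows the ball centre at (321,257) and six candle tops around (320,220), with the fingers well clear of them. I triangulate the ball and check it against the candles.

```bash
python3 - <<'E'
from h import *
c,t,s=load('w4'),load('top0'),load('side0')
print('ball',onz(c,321,257,.208),two(c,(321,257),t,(236,275)),two(c,(321,257),s,(253,169)))
P=np.array([onz(c,u,v,.136) for u,v in((324,160),(269,188),(376,194),(267,244),(370,253),(316,280))])
m=P.mean(0);print('candles',m,np.linalg.norm(P-m,axis=1).round(4))
# ball/stem in other views
for n,i in(('top',t),('side',s)):
  print(n,proj(i,[.4907,.176,.208]),proj(i,[.4907,.176,.136]))
st=ctrl.get_state();M=R.from_quat(st['tcp_rot']).as_matrix();b=onz(c,321,257,.208);b[2]=.161
print(M.T@(b-st['eef_pos']),st['eef_pos'])
E
```

```text
ball [0.48612038 0.19366876 0.208     ] (array([0.48549612, 0.18945402, 0.20611135]), np.float64(0.008953711064149774)) (array([0.49037609, 0.19402291, 0.20234871]), np.float64(0.004138075870650918))
candles [0.4769175  0.19287056 0.136     ] [0.057  0.0567 0.0572 0.0556 0.0574 0.0599]
top [239.95744035 272.31036413] [243.89072694 274.30915864]
side [254.50498993 171.06424388] [256.81266794 194.6232466 ]
[-0.03640799  0.00644435  0.21008422] [0.45097488 0.18258618 0.37110574]
```

Scaled: 0.09 m is 18, -0.02 m is -4.

Request:
pendant(increments={"tx": [-2, -4, -4, -4], "ty": [1.6, 1.6, 1.6, 1.6], "tz": [10, 18, 18, 18], "wx": [0, 0, 0, 0], "wy": [0, 0, 0, 0], "wz": [0, 0, 0, 0], "aperture": [1, 1, 1, 1]})

```text
time: 8.57
eef_pos: [0.4701, 0.1937, 0.2832]
tcp_rot: [-0.066, 0.998, 0.0, 0.001]
contact_force: [-0.4, 0.6, 0.5]
opening: 1.003
finger_force: 0.0
```

```bash
python3 - <<'E'
from h import *
c=shot('wrist','w5.png')
p=proj(c,[.486,.1937,.208]);print(p);u,v=map(int,p)
cv2.imwrite('pics/w5c.png',cv2.cvtColor(c['pixels'][v-200:v+100,u-200:u+200],cv2.COLOR_RGB2BGR).repeat(2,0).repeat(2,1));print(u-200,v-200)
E
```

```text
[308.88918959 276.37315815]
108 76
```

View pics/w5c.png

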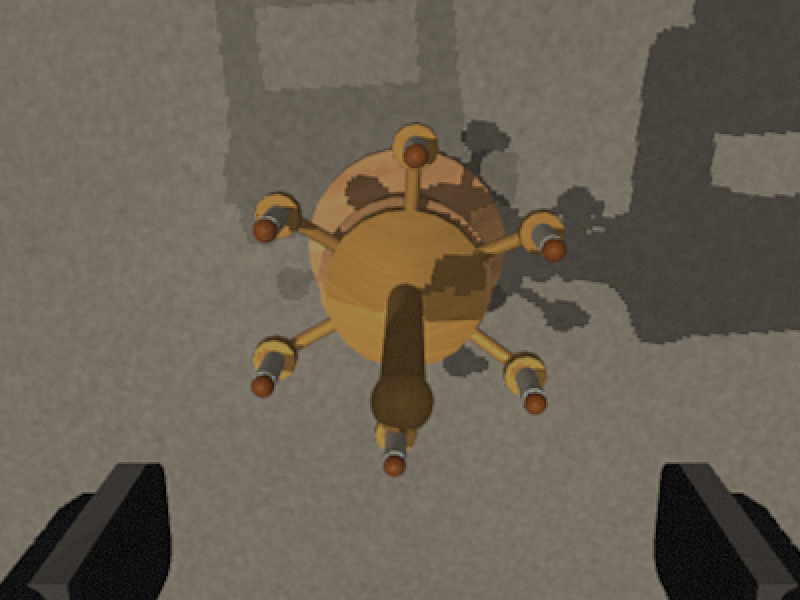

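The crop shows the ball centre at full-frame (309,277), which matches the prediction (308.9,276.4). The candle tops are the orange discs around it.

```bash
python3 - <<'E'
from h import *
a,c=load('w4'),load('w5')
print(two(a,(321,257),c,(309,277)))
P=np.array([onz(c,u/2+108,v/2+76,.136) for u,v in((416,155),(265,230),(553,249),(263,386),(535,403),(394,466))])
print(P.mean(0),np.linalg.norm(P-P.mean(0),axis=1).round(4))
b=onz(c,309,277,.208);print(b)
st=ctrl.get_state();M=R.from_quat(st['tcp_rot']).as_matrix();b[2]=.161
print(M.T@(b-st['eef_pos']),st['eef_pos'])
E
```

```text
(array([0.48520338, 0.19359412, 0.21063824]), np.float64(0.00021486144254827743))
[0.48466414 0.1936128  0.136     ] [0.0592 0.059  0.0589 0.0589 0.059  0.0593]
[0.48637059 0.19381167 0.208     ]
[-0.0153963  -0.0022937   0.12304513] [0.47033586 0.19395739 0.28398487]
```

The axis is at (0.4855, 0.1937) and the heights check. I'm going down and gripping.

Request:
pendant(increments={"tx": [-3, -3, -3, -3, -3, -3], "ty": [-0.4, -0.4, -0.4, -0.4, -0.4, -0.4], "tz": [0, 8, 16, 22, 24.4, 24.4], "wx": [0, 0, 0, 0, 0, 0], "wy": [0, 0, 0, 0, 0, 0], "wz": [0, 0, 0, 0, 0, 0], "aperture": [1, 1, 1, 1, 0.6, 0.5]}, clamp_n=50)

```text
time: 9.38
eef_pos: [0.485, 0.1944, 0.1597]
tcp_rot: [-0.067, 0.998, -0.0, 0.0]
contact_force: [0.4, -1.3, 0.8]
opening: 0.605
finger_force: 0.0
```

Request:
pendant(increments={"tx": [0, 0, 0, 0, 0, 0], "ty": [0, 0, 0, 0, 0, 0], "tz": [0, 0, 0, 0, 0, 0], "wx": [0, 0, 0, 0, 0, 0], "wy": [0, 0, 0, 0, 0, 0], "wz": [0, 0, 0, 0, 0, 0], "aperture": [0.35, 0.25, 0.1, 0, 0, 0]}, clamp_n=50)

```text
time: 10.12
eef_pos: [0.4851, 0.1944, 0.1605]
tcp_rot: [-0.067, 0.998, -0.0, 0.001]
contact_force: [-0.4, -1.5, 5.5]
opening: 0.153
finger_force: 48.9
```

Scaled: -0.15 m is -30, -0.13 m is -26.

Request:
pendant(increments={"tx": [0, 0, 0, 0, 0, 0, 0, 0, 0, 0], "ty": [0, 0, 0, 0, 0, 0, 0, 0, 0, 0], "tz": [-2, -6, -10, -14, -18, -22, -26, -30, -30, -30], "wx": [0, 0, 0, 0, 0, 0, 0, 0, 0, 0], "wy": [0, 0, 0, 0, 0, 0, 0, 0, 0, 0], "wz": [0, 0, 0, 0, 0, 0, 0, 0, 0, 0], "aperture": [0, 0, 0, 0, 0, 0, 0, 0, 0, 0]})

```text
time: 11.38
eef_pos: [0.484, 0.1943, 0.3086]
tcp_rot: [-0.067, 0.998, -0.0, -0.001]
contact_force: [0.1, 0.2, -3.6]
opening: 0.149
finger_force: 48.6
```

```bash
python3 - <<'E'
from h import *
shot('wrist','w6.png')
st=ctrl.get_state();M=R.from_quat(st['tcp_rot']).as_matrix()
print(M.T@(np.array([.5577,-.1613,.271])-st['eef_pos']),st['eef_pos'])
E
```

```text
[-0.02567418 -0.36222717  0.03711281] [0.48388059 0.19425013 0.30814631]
```

View pics/w6.png

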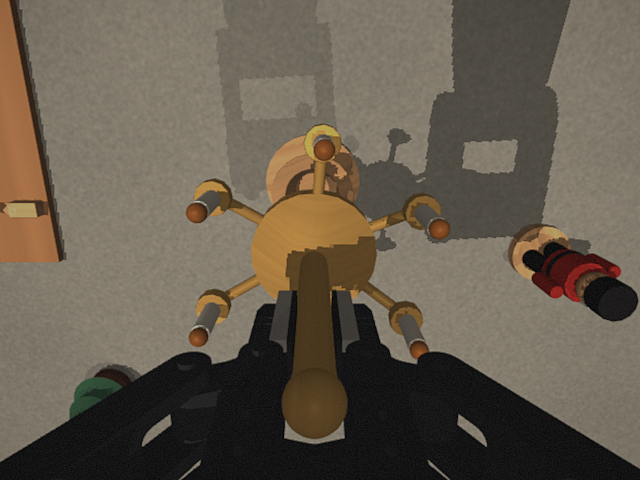

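The chandelier is held between the pads and clear of its stand, with the ball at (315,403). I'm carrying it smoothly over the tab.

Scaled: -0.362 m is -72.4, -0.345 m is -69.

Request:
pendant(increments={"tx": [0, -0.6, -1.2, -2, -2.8, -3.6, -4.2, -4.8, -5.14, -5.14], "ty": [-3, -9, -17, -26, -36, -46, -55, -63, -69, -72.4], "tz": [0, 0, 0, 0, 0, 0, 0, 0, 0, 0], "wx": [0, 0, 0, 0, 0, 0, 0, 0, 0, 0], "wy": [0, 0, 0, 0, 0, 0, 0, 0, 0, 0], "wz": [0, 0, 0, 0, 0, 0, 0, 0, 0, 0], "aperture": [0, 0, 0, 0, 0, 0, 0, 0, 0, 0]})

```text
time: 12.68
eef_pos: [0.5578, -0.1631, 0.3084]
tcp_rot: [-0.066, 0.998, 0.0, -0.001]
contact_force: [-0.5, 0.4, -1.0]
opening: 0.153
finger_force: 48.8
```

Request:
pendant(increments={"tx": [0, 0, 0, 0, 0, 0, 0], "ty": [0, 0, 0, 0, 0, 0, 0], "tz": [2, 4, 6, 7.4, 7.4, 7.4, 7.4], "wx": [0, 0, 0, 0, 0, 0, 0], "wy": [0, 0, 0, 0, 0, 0, 0], "wz": [0, 0, 0, 0, 0, 0, 0], "aperture": [0, 0, 0, 0, 0, 0, 0]})

```text
time: 13.55
eef_pos: [0.5586, -0.1611, 0.273]
tcp_rot: [-0.067, 0.998, -0.0, 0.001]
contact_force: [-0.5, 0.6, -2.9]
opening: 0.151
finger_force: 48.9
```

```bash
python3 - <<'E'
from h import *
cs=[shot(n,n+'7.png') for n in('top','side','wrist')]
st=ctrl.get_state();print(st['eef_pos'],st['finger_force'],st['contact_force'])
p=proj(cs[1],[.558,-.161,.12]);print(p)
u,v=map(int,p)
a=cv2.resize(cv2.cvtColor(cs[1]['pixels'][v-100:v+50,u-70:u+80],cv2.COLOR_RGB2BGR),(400,400))
b=cv2.resize(cv2.cvtColor(cs[2]['pixels'],cv2.COLOR_RGB2BGR),(400,300))
im=np.zeros((400,800,3),np.uint8);im[:,:400]=a;im[:300,400:]=b
cv2.imwrite('pics/m7.png',im);print(u-70,v-100)
E
```

```text
[ 0.55843473 -0.16108666  0.27276733] 48.85362088680267 [ 0.11960615 -0.44722587 -1.77665162]
[334.95456718 273.33203464]
264 173
```

View pics/m7.png

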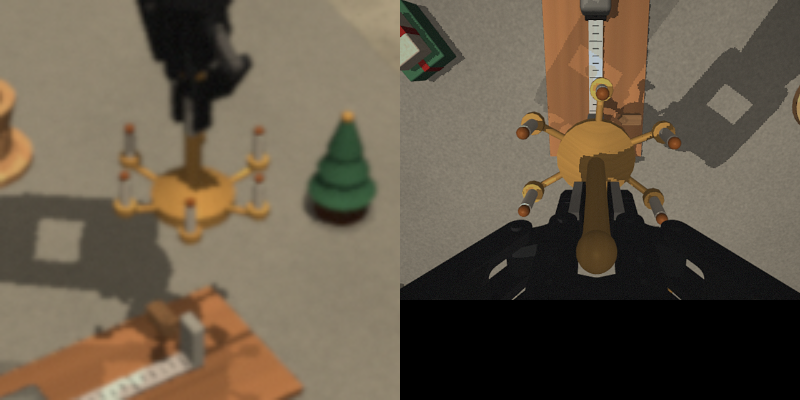

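The left half (side view) shows the chandelier hanging upright over the steel tab, with the hub at about (195,195) in the crop. The right half shows the stem in the pads, ball at (315,405) full-frame. Last numeric check of the axis and height.

```bash
python3 - <<'E'
from h import *
w,s,t=load('wrist7'),load('side7'),load('top7')
f=lambda x,y:((x-400)*1.6,y*1.6)
P=[onz(w,*f(*p),.248) for p in((523,132),(661,218),(523,211),(674,144))]
print('candle centre',np.mean(P,0),'opp dist',np.linalg.norm(P[0]-P[1]),np.linalg.norm(P[2]-P[3]))
print('ball',onz(w,315,405,.32))
g=lambda x,y:(264+x*.375,173+y*.375)
for p,q in(((523,211),(190,204)),((602,93),(124,177)),((674,144),(130,127)),((661,218),(259,130)),((523,132),(260,180))):
    best=min((two(w,f(*p),s,g(*q2)) for q2 in((190,204),(124,177),(130,127),(259,130),(260,180))),key=lambda r:r[1]); print(best)
e=np.array(ctrl.get_state()['dq']);print(abs(e).max())
E
```

```text
candle centre [ 0.55678146 -0.16109656  0.248     ] opp dist 0.11573618514714044 0.11691773099118329
ball [ 0.5600307  -0.15981283  0.32      ]
(array([ 0.59453346, -0.2115302 ,  0.24077521]), np.float64(0.00030175205539179013))
(array([ 0.49969556, -0.16484243,  0.24090816]), np.float64(0.0014186983601666729))
(array([ 0.52742364, -0.11064131,  0.24246699]), np.float64(0.001842884747177454))
(array([ 0.67870999, -0.05016232,  0.0882537 ]), np.float64(0.0031278612526777394))
(array([ 0.53319463, -0.214955  ,  0.24056003]), np.float64(0.001131465778857705))
0.0035833654683102237
```

The candle tops are level at z ≈ 0.241. That puts the tip at about 0.155, roughly 95 mm over the tab and within 3 mm sideways.

Request:
pendant(increments={"tx": [0, 0, 0, 0], "ty": [0, 0, 0, 0], "tz": [0, 0, 0, 0], "wx": [0, 0, 0, 0], "wy": [0, 0, 0, 0], "wz": [0, 0, 0, 0], "aperture": [0, 0, 0, 0]})

```text
time: 14.2
eef_pos: [0.5583, -0.161, 0.2723]
tcp_rot: [-0.067, 0.998, 0.0, -0.0]
contact_force: [0.2, -0.6, -1.9]
opening: 0.152
finger_force: 48.9
```

```bash
python3 -c "
from plant import ctrl
print(ctrl.sign_off())"
```

```text
the job is handed in; nothing more can be done
None
```

The job is handed in at 14.2 s, verdict not shown: by my measurements the tab is about 2 mm short of level with the marker's nose, and the chandelier is held upright and still, its tip about 95 mm above the tab's top and within about 3 mm sideways.

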